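# Lay a box lid in the engraver's nest, hollow side down

### The arm

A 7-joint arm with a two-finger parallel gripper is mounted at the origin on the work surface. World frame = base frame: x ahead of the robot, y to its left, z up, the work surface at z = 0. Lengths are in m, angles in rad, forces in N, time in s.
With the tool pointing down it reaches from about 0.425 to 0.925 m from the base axis. Payload 6.8 kg.
Tool frame: the origin (TCP) lies on the centre line of the jaws, within the pads' length; the fingertips stand 11 mm ahead of it and the grasp point (between the pads) lies 8 mm behind it (env.nose_length is the distance from the TCP to the fingertips, in m); z points along the fingers, y is the direction in which the jaws open and shut (so a half turn about z gives the same grasp; the last joint's range is limited). The gripper opens to 88 mm and grips with 3 to 60 N. Pads are 20 mm wide; open, the fingers measure 115 mm over their backs; the gripper's body (75 mm by 178 mm) begins 61 mm behind the grasp point.
Start: joints at [-1.277, 0.477, 0.022, 1.555, -0.011, 1.109, -0.083], TCP at [0.264, 0.621, 0.201] pointing down, gripper open.
Joint ranges: [-2.96, 2.96], [-0.34, 2.1], [-1.41, 1.46], [0.24, 2.44], [-1.37, 4.51], [0.17, 1.92], [-2.96, 2.96]. Speed limits (rad/s): [2.39, 2.39, 3.14, 3.14, 3.14, 3.14, 3.14].

### API

Orientations are given as a unit quaternion [w, x, y, z].
In Python, from station import env gives the robot as it stands. The module is installed in compiled form; this text tells all that it offers.
- The arm moves only by the shell command python3 -m jog 'ROWS'. ROWS is a JSON object of lists of equal length, an entry for each row: "twist": the turn, a rotation vector about the tool's x, y, z normalised to -1 to 1, where 1 is pi/4 rad, a list of three; "travel": the shift along the tool's x, y, z normalised to -1 to 1, where 1 is 100 mm, a list of three; "claw": the opening, from -1 (shut) to 1 (fully open), so that 0 is half open. A call has 1 to 20 rows; each row is the pose to reach, as a shift and turn from the pose commanded when the call began, along the tool's axes at that moment; what a row does not reach only later rows make up. A row lasts 1/10 s, in which the tool goes at most 50 mm and 8.59 degrees, less where a joint would pass 70% of its speed; a pose out of reach is approached as far as the arm can. A call with a number of a shift or a turn outside -1 to 1 is refused whole. A call with a gripper value outside its range is refused whole. The fingers move at their own pace and stop on an object; the grip force is fixed at half the most. Time passes only in rows, so rows that repeat a pose let the fingers close. It gives the time, the measured TCP pose, the force and the opening at its end, in the units of the state.
- env.get_obs(): the state, without advancing time (a new reading comes with each control period).
- env.read_camera(name): name is "scene" or "top" or "wrist"; returns a dict with "pixels" (384x512x3 uint8, red, green, blue), "camera_matrix" (3x3 intrinsics, pixels), "extrinsics" (4x4, takes a point from camera to world coordinates). Camera axes: x right, y down, z forward; pixel columns grow to the right and rows downward; lengths in m; the calibration is good to about 2 mm. A picture is of the moment at which its call begins. There is no depth.
- env.job_done(): hands the job in, once; it reports no verdict.
The state is a dict: "time": time; "joints": joint angles; "joint_vel": joint speeds; "effort": joint torques, N m; "tcp_pos": TCP position; "eef_rot": TCP orientation; "force": force on the tool from outside, world axes, zero at the start; "ft_torque": the same for the moment, N m; "opening": finger opening in m.
Only numpy, scipy, OpenCV 4.12 (cv2) and the standard library are available. Lean on these libraries where they do the work, as an engineer would, in place of code of your own. Each camera call takes 0.05 s, during which the arm holds its last target. There are 200 camera calls.

### The job

Take the rectangular brass box lid from the sloping wooden rest and lay it in the pocket of the ball vice, hollow side down, so that its smooth outer face looks up ready for engraving. It must lie flat on the pocket's floor, inside all the walls, and be let go. Set it down gently: do not let it drop.

Things in the scene. Friction and masses are not known exactly. Their poses are not given: they have to be found in the camera images.
- lid: Brass box lid, 42 (x) x 52 (y) x 14 mm (z), walls 3 mm: a shallow tray, one side hollow, the other a smooth closed face. Origin: centre of the open rim's plane; z points out through the smooth face at z = 14 mm. It starts leaning on the rest, z axis 60 deg from vertical, y level, +x side down on the ledge, smooth face up and outward. Its 42 x 14 mm end faces (+-y) are free to grip.
- rest: Fixed dark wooden rest under the lid. Origin: centre of its underside. Base 85 (x) x 70 (y) x 12 mm; above it a back board 34 mm wide (y), sloping 60 deg from level, its top towards -x, face to +x and up, and at its foot a ledge 34 mm wide standing 11 mm out of the board. The lid starts with its origin 62 mm above this origin, overhanging the board 9 mm at each end.
- vice: Fixed engraver's ball vice. Origin: centre of its underside, z up. Round base 132 mm across, 10 mm high; bowl 104 mm across up to height 36 mm; on it a steel block 56 (x) x 48 mm (y) with the pocket in its top, 78 mm high at the walls. A thin screw sticks out at +x, 26 mm high, 68 mm from the axis.
- pocket (a point): Centre of the pocket floor, 70 mm above the bench; axes as the vice's. Pocket 46 (x) x 56 mm (y), 8 mm deep: 2 mm play round the lid. Walls 5 mm thick: full length at -x and +x; the end walls (+-y) stand only from x = 11 to 23 mm. For x under 11 mm the ends are open for fingers, down to the bowl 34 mm below; there the floor is 48 mm wide (y), so the lid overhangs 2 mm per end.
Mind the look-alikes: they are no part of the job. What is shaped like the lid but purple is not meant.

How it is judged:
At the end, for the whole second after the job is handed in: The lid lies at rest in the pocket, hollow side down and smooth face up: its axis within 0.08 rad of vertical, its rim within 2.5 mm of the pocket's floor, its centre within 4 mm of the pocket's centre along either side, its long sides along the pocket's (either way round) within 0.15 rad; released (x of lid in the frame of pocket between -0.004 and 0.004 m and y of lid in the frame of pocket between -0.004 and 0.004 m and z of lid in the frame of pocket between -0.0025 and 0.0025 m and angle between lid's own z axis and vertical below 0.08 rad and angle between the y axis of lid and the y axis of pocket, either way round below 0.15 rad and linear speed of lid below 0.02 m/s and angular speed of lid below 0.2 rad/s); the robot touches nothing.
It fails at once if the lid is let fall: it moves faster than 0.45 m/s while the fingers do not hold it (linear speed of lid above 0.45 m/s and contact force between lid and the fingers below 0.05 N).
It also fails if it takes over 38 s, if anything falls off the work surface, if the arm or the gripper's body presses on something with over 40 N, if the wrist force passes 120 N, or if a joint passes its speed limit or range.

## Working session

There is one attempt and no reset: what is moved stays moved. The work goes in short steps, Python scripts to look and compute and a shell command to move; the robot and the scene stay as the last step left them, time stands still between calls to the robot, and variables do not carry over. Pictures are saved under pics/ and viewed, about 8 in all and at most 12, crops included, and the job is handed in when it is done.

```bash
mkdir -p pics
python3 - <<'E'
from station import env
import cv2,numpy as np
for n in("scene","top"):
    r=env.read_camera(n); cv2.imwrite(f"pics/{n}0.png",r["pixels"][:,:,::-1]); print(n,r["camera_matrix"].round(1).tolist(),r["extrinsics"].round(3).tolist())
a=cv2.imread("pics/scene0.png");b=cv2.imread("pics/top0.png")
cv2.imwrite("pics/both0.png",np.vstack([a,b])[:, :])
o=env.get_obs();print({k:np.round(v,3).tolist() for k,v in o.items()})
E
```

```text
scene [[495.4, 0.0, 252.2], [0.0, 495.4, 185.8], [0.0, 0.0, 1.0]] [[0.303, 0.783, -0.543, 1.131], [0.953, -0.246, 0.177, -0.185], [0.005, -0.571, -0.821, 1.054], [0.0, 0.0, 0.0, 1.0]]
top [[366.0, 0.0, 260.9], [0.0, 366.0, 189.0], [0.0, 0.0, 1.0]] [[-0.018, -0.986, 0.167, 0.391], [-1.0, 0.018, -0.001, 0.006], [-0.002, -0.167, -0.986, 0.746], [0.0, 0.0, 0.0, 1.0]]
{'time': 0.1, 'joints': [-1.277, 0.478, 0.022, 1.556, -0.011, 1.109, -0.083], 'joint_vel': [-0.0, -0.001, 0.001, -0.003, -0.001, -0.001, -0.001], 'effort': [0.004, -58.409, 1.54, -27.331, -0.054, 0.013, 0.0], 'tcp_pos': [0.264, 0.621, 0.2], 'eef_rot': [-0.0, 0.2, 0.98, -0.001], 'force': [-0.66, -0.382, -0.413], 'ft_torque': [0.046, 0.021, 0.049], 'opening': 0.087}
```

View pics/scene0.png

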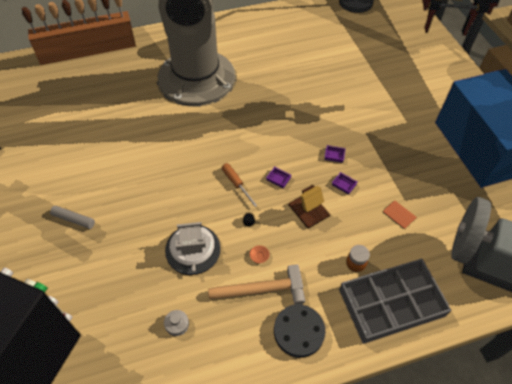

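View pics/top0.png

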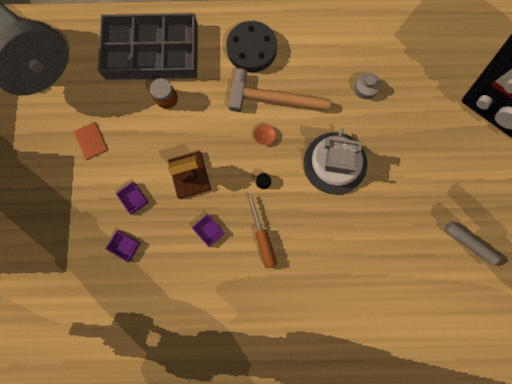

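```bash
cat > h.py <<'E'
import numpy as np,cv2
from station import env
from scipy.spatial.transform import Rotation as R
def ray(r,uv,z):
    K,E=r["camera_matrix"],r["extrinsics"]
    d=E[:3,:3]@np.linalg.solve(K,[uv[0],uv[1],1.]);o=E[:3,3]
    return o+d*(z-o[2])/d[2]
def proj(r,P):
    K,E=r["camera_matrix"],r["extrinsics"]
    c=(np.atleast_2d(P)-E[:3,3])@E[:3,:3]; p=c@K.T; return p[:,:2]/p[:,2:]
def tri(r1,u1,r2,u2):
    A=[];b=[]
    M=np.zeros((3,3));v=np.zeros(3)
    for r,u in((r1,u1),(r2,u2)):
        d=r["extrinsics"][:3,:3]@np.linalg.solve(r["camera_matrix"],[u[0],u[1],1.]);d/=np.linalg.norm(d)
        Q=np.eye(3)-np.outer(d,d);M+=Q;v+=Q@r["extrinsics"][:3,3]
    return np.linalg.solve(M,v)
def crop(im,cx,cy,w,h,s): 
    x,y=int(cx-w/2),int(cy-h/2); return cv2.resize(im[y:y+h,x:x+w],None,fx=s,fy=s,interpolation=cv2.INTER_CUBIC)
E
python3 - <<'E'
from h import *
a=cv2.imread("pics/scene0.png");b=cv2.imread("pics/top0.png")
f=lambda im,x,y:crop(im,x,y,66,50,6)
cv2.imwrite("pics/c0.png",np.vstack([np.hstack([f(a,311,205),f(a,193,247)]),np.hstack([f(b,188,175),f(b,337,160)])]))
E
```

```text
(no output)
```

View pics/c0.png

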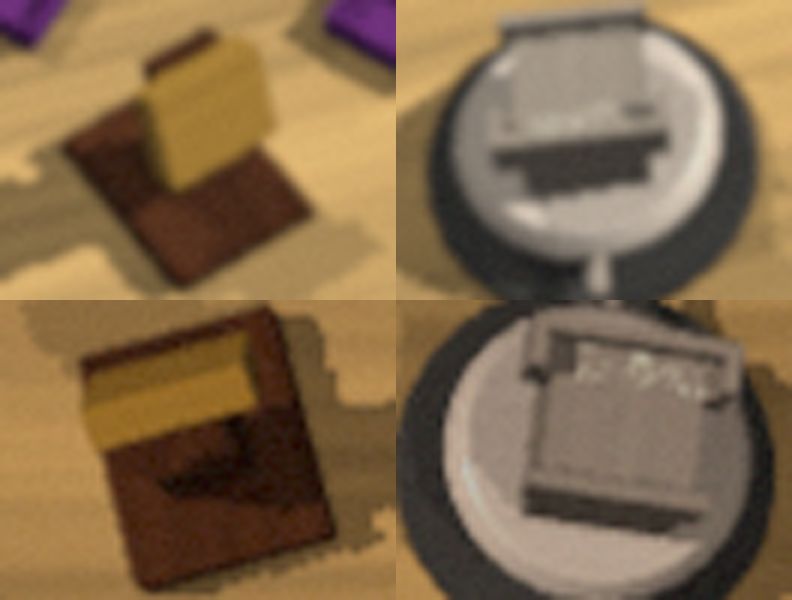

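Run:
```python
from h import *
s=env.read_camera("scene");t=env.read_camera("top")
c=lambda o,off:lambda p:((p[0]-off[0]+.5)/6-.5+o[0],(p[1]-off[1]+.5)/6-.5+o[1])
tr=c((155,150),(0,300));tv=c((304,135),(396,300));sr=c((278,180),(0,0));sv=c((160,222),(396,0))
B=[ray(t,tr(p),.012) for p in((80,358),(270,308),(335,540),(135,590))]
print("base",np.round(B,4).tolist(),np.mean(B,0).round(4))
B=[ray(s,sr(p),.012) for p in((65,148),(180,285),(312,213))]
print("base scene",np.round(B,4).tolist())
for p,q in(((148,85),(83,405)),((258,38),(250,365)),((180,190),(85,358))): print("lid",tri(s,sr(p),t,tr(q)).round(4))
V=[ray(t,tv(p),.078) for p in((527,312),(742,343),(525,487),(700,513))];print("vice",np.round(V,4).tolist())
V=[ray(s,sv(p),.078) for p in((495,152),(668,130),(500,20),(645,8))];print("vice s",np.round(V,4).tolist())
print("screw",ray(t,tv((610,297)),.026).round(4), ray(s,sv((600,295)),.026).round(4))
# bowl via dark base mask
for n,r,cx,cy in(("s",s,193,247),("t",t,337,162)):
    im=cv2.cvtColor(r["pixels"],cv2.COLOR_RGB2HSV); 
    m=((im[...,2]<75)&(im[...,1]<120)).astype(np.uint8); y,x=np.mgrid[:384,:512]; m[np.hypot(x-cx,y-cy)>42]=0
    k=max(cv2.findContours(m,0,2)[0],key=cv2.contourArea);e=cv2.fitEllipse(cv2.convexHull(k));print(n,e,ray(r,e[0],.008).round(4))
```

```text
base [[0.5804, 0.1959, 0.012], [0.5969, 0.1307, 0.012], [0.5153, 0.1078, 0.012], [0.4994, 0.1753, 0.012]] [0.548  0.1524 0.012 ]
base scene [[0.5224, 0.1091, 0.012], [0.5981, 0.1309, 0.012], [0.5826, 0.195, 0.012]]
lid [0.544  0.1535 0.0828]
lid [0.5568 0.1425 0.117 ]
lid [0.5698 0.1629 0.0401]
vice [[0.602, -0.119, 0.078], [0.5906, -0.1863, 0.078], [0.5453, -0.1157, 0.078], [0.536, -0.1698, 0.078]]
vice s [[0.5918, -0.1847, 0.078], [0.6021, -0.1217, 0.078], [0.5374, -0.1706, 0.078], [0.5488, -0.1169, 0.078]]
screw [ 0.6232 -0.1573  0.026 ] [ 0.634  -0.1602  0.026 ]
s ((191.73899841308594, 249.72190856933594), (48.8463134765625, 54.1762809753418), 72.76094818115234) [ 0.5715 -0.1511  0.008 ]
t ((335.0911560058594, 162.86036682128906), (60.810272216796875, 63.299232482910156), 109.53602600097656) [ 0.5673 -0.1494  0.008 ]
```

```bash
cat >> h.py <<'E'
def rz(a): return np.array([[np.cos(a),-np.sin(a),0],[np.sin(a),np.cos(a),0],[0,0,1]])
def tool(yaw,tilt,sign=1):
    """tool z = down, tilted so it points `tilt` toward -x of the yawed frame; tool y = sign*yawed y"""
    z=rz(yaw)@[-np.sin(tilt),0,-np.cos(tilt)]; y=sign*rz(yaw)@[0,1,0]
    return np.c_[np.cross(y,z),y,z]
def goto(p,Rt,grasp=True):
    o=env.get_obs();q=o["eef_rot"];Rc=R.from_quat([*q[1:],q[0]])
    p=np.array(p)+(Rt[:,2]*.008 if grasp else 0)   # p is grasp point
    d=Rc.inv().apply(p-o["tcp_pos"])/.1; w=(Rc.inv()*R.from_matrix(Rt)).as_rotvec()/(np.pi/4)
    print("travel",d.round(3).tolist(),"twist",w.round(3).tolist(),"t",o["time"],"tcp",np.round(o["tcp_pos"],4),"j",np.round(o["joints"],2).tolist(),"F",np.round(o["force"],1),"open",round(o["opening"],4))
E
python3 - <<'E'
from h import *
t=env.read_camera("top");c=lambda p:((p[0]+.5)/6-.5+155,(p[1]-300+.5)/6-.5+150)
for p in((83,405),(250,365)): print(ray(t,c(p),.0872))
goto([.58,.16,.25],tool(.257,0));goto([.58,.16,.25],tool(.257,0,-1))
E
```

```text
[0.54604328 0.17512641 0.0872    ]
[0.55774365 0.1238691  0.0872    ]
travel [-4.713, -3.007, -0.412] twist [-0.001, -0.0, -0.839] t 0.25 tcp [0.2639 0.621  0.2005] j [-1.28, 0.48, 0.02, 1.56, -0.01, 1.11, -0.08] F [-0.4  0.   0.8] open 0.0881
travel [-4.713, -3.007, -0.412] twist [-0.0, 0.001, 3.161] t 0.25 tcp [0.2639 0.621  0.2005] j [-1.28, 0.48, 0.02, 1.56, -0.01, 1.11, -0.08] F [-0.4  0.   0.8] open 0.0881
```

```bash
python3 -m jog '{"twist":[[0,0,0],[0,0,0],[0,0,0],[0,0,0]],"travel":[[-0.4,-0.25,-0.4],[-0.8,-0.5,-0.6],[-0.95,-0.6,-0.6],[-0.95,-0.6,-0.6]],"claw":[1,1,1,1]}'
python3 -m jog '{"twist":[[0,0,0],[0,0,0],[0,0,0]],"travel":[[-0.4,-0.25,0],[-0.8,-0.5,0],[-0.95,-0.6,0]],"claw":[1,1,1]}'
python3 -m jog '{"twist":[[0,0,0],[0,0,0],[0,0,0]],"travel":[[-0.4,-0.25,0],[-0.8,-0.5,0],[-0.95,-0.6,0]],"claw":[1,1,1]}'
python3 -m jog '{"twist":[[0,0,0],[0,0,0],[0,0,0]],"travel":[[-0.4,-0.25,0],[-0.8,-0.5,0],[-0.95,-0.6,0]],"claw":[1,1,1]}'
python3 -m jog '{"twist":[[0,0,-0.2],[0,0,-0.4],[0,0,-0.6],[0,0,-0.8],[0,0,-0.84],[0,0,-0.84]],"travel":[[-0.4,-0.25,0],[-0.8,-0.5,0],[-0.9,-0.6,0],[-0.9,-0.6,0],[-0.9,-0.6,0],[-0.9,-0.6,0]],"claw":[1,1,1,1,1,1]}'
python3 - <<'E'
from h import *
goto([.5523,.1499,.0655],tool(.245,0))
goto([.61,.165,.23],tool(.245,np.radians(35)))
w=env.read_camera("wrist");cv2.imwrite("pics/w1.png",w["pixels"][:,:,::-1]);print(w["extrinsics"].round(3).tolist())
E
```

```text
time: 0.65
tcp_pos: [0.3328, 0.5252, 0.2629]
eef_rot: [0.002, 0.203, 0.979, 0.001]
force: [0.7, 1.1, 0.5]
opening: 0.0876
time: 0.95
tcp_pos: [0.3947, 0.4326, 0.2607]
eef_rot: [0.001, 0.202, 0.979, -0.001]
force: [0.3, -0.6, 0.5]
opening: 0.0877
time: 1.25
tcp_pos: [0.4584, 0.3401, 0.2607]
eef_rot: [0.001, 0.202, 0.979, -0.001]
force: [1.4, -0.5, 0.2]
opening: 0.0877
time: 1.55
tcp_pos: [0.5222, 0.2476, 0.2607]
eef_rot: [0.001, 0.202, 0.979, -0.001]
force: [-0.7, -0.0, -0.2]
opening: 0.0878
time: 2.15
tcp_pos: [0.579, 0.1621, 0.2604]
eef_rot: [-0.0, -0.129, 0.992, 0.0]
force: [0.4, 0.0, -0.1]
opening: 0.0874
travel [0.287, -0.05, 2.029] twist [0.001, -0.001, 0.018] t 2.15 tcp [0.579  0.1621 0.2604] j [-0.49, 0.31, 0.15, 1.68, -0.05, 1.16, 1.5] F [ 0.4  0.  -0.1] open 0.0874
travel [-0.262, -0.051, 0.369] twist [-0.005, 0.777, 0.018] t 2.15 tcp [0.579  0.1621 0.2604] j [-0.49, 0.31, 0.15, 1.68, -0.05, 1.16, 1.5] F [ 0.4  0.  -0.1] open 0.0874
[[-0.256, 0.938, 0.234, 0.516], [0.967, 0.248, 0.063, 0.145], [0.001, 0.242, -0.97, 0.445], [0.0, 0.0, 0.0, 1.0]]
```

View pics/w1.png

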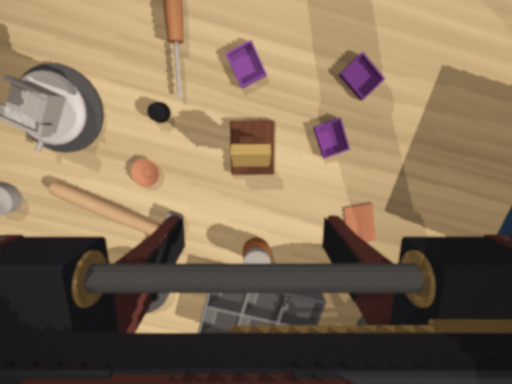

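Run:
```python
from h import *
w=env.read_camera("wrist");im=w["pixels"]
c=crop(im[:,:,::-1],252,148,66,66,9);cv2.imwrite("pics/w1c.png",c)
h=cv2.cvtColor(im,cv2.COLOR_RGB2HSV)
for v in range(140,176,2): print(v,[int(x) for x in im[v,228:276:2,0]])
```

```text
140 [149, 103, 70, 77, 77, 78, 97, 104, 107, 108, 110, 109, 105, 102, 100, 102, 105, 105, 108, 117, 117, 113, 116, 162]
142 [154, 108, 75, 80, 82, 83, 104, 111, 112, 114, 114, 110, 107, 105, 106, 107, 108, 106, 108, 122, 123, 116, 118, 166]
144 [158, 134, 145, 146, 148, 158, 163, 160, 160, 159, 163, 158, 159, 161, 164, 165, 165, 164, 166, 173, 171, 143, 120, 171]
146 [160, 162, 193, 194, 194, 196, 197, 196, 196, 196, 198, 197, 197, 197, 198, 198, 198, 198, 198, 198, 196, 163, 121, 172]
148 [158, 167, 196, 198, 198, 199, 199, 199, 199, 198, 198, 198, 198, 198, 198, 198, 198, 198, 198, 198, 196, 167, 122, 172]
150 [155, 165, 196, 198, 198, 198, 198, 198, 198, 198, 198, 198, 198, 198, 198, 198, 198, 198, 198, 198, 196, 167, 122, 174]
152 [154, 167, 199, 201, 200, 201, 201, 201, 200, 200, 200, 200, 200, 200, 200, 200, 200, 200, 200, 200, 197, 168, 123, 174]
154 [156, 158, 186, 188, 187, 188, 188, 187, 185, 184, 184, 184, 184, 184, 184, 184, 184, 184, 184, 184, 182, 156, 122, 174]
156 [157, 142, 160, 166, 166, 166, 166, 166, 166, 165, 166, 165, 165, 165, 166, 166, 166, 166, 166, 166, 165,
[... 410 characters left out ...]
 163, 165, 165, 165, 165, 164, 164, 163, 163, 163, 164, 164, 164, 164, 164, 164, 163, 151, 111, 113, 168]
166 [147, 130, 115, 142, 147, 145, 145, 145, 142, 139, 135, 134, 136, 134, 133, 133, 136, 136, 136, 137, 126, 101, 106, 166]
168 [150, 131, 102, 112, 117, 113, 111, 112, 114, 109, 98, 97, 100, 96, 95, 93, 98, 102, 103, 102, 99, 96, 104, 167]
170 [159, 134, 102, 110, 115, 111, 108, 104, 105, 103, 94, 94, 97, 94, 91, 90, 96, 100, 100, 99, 97, 96, 106, 166]
172 [197, 165, 108, 110, 115, 111, 109, 98, 98, 97, 94, 96, 98, 95, 93, 95, 98, 102, 102, 101, 98, 97, 110, 166]
174 [210, 196, 152, 138, 139, 137, 136, 133, 134, 133, 132, 133, 133, 137, 143, 141, 140, 142, 141, 141, 140, 141, 151, 180]
```

View pics/w1c.png

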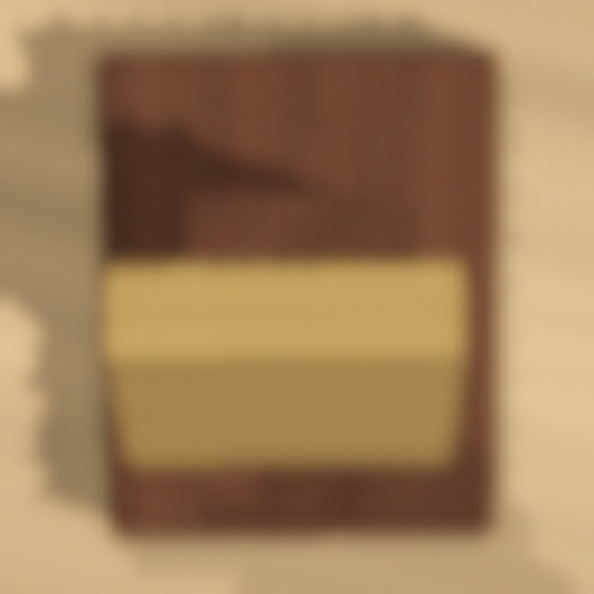

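Run:
```python
from h import *
w=env.read_camera("wrist")
a,b=ray(w,(230.3,154.6),.0872),ray(w,(270.3,154.6),.0872);d=b-a
print(a,b,np.linalg.norm(d),"yaw",np.arctan2(-d[0],d[1]))
yaw=.259;m=(a+b)/2; lid=m-rz(yaw)@[.0016,0,.0252];print("lid",lid)
B=[ray(w,p,.012) for p in((219+104/9,115+55/9),(219+490/9,115+55/9),(219+490/9,115+528/9),(219+116/9,115+530/9))]
print(np.round(B,4).tolist())
```

```text
[0.55946802 0.12573064 0.0872    ] [0.5462603  0.17622382 0.0872    ] 0.052192005722906706 yaw 0.2558421058181684
lid [0.55131753 0.15056745 0.062     ]
[[0.5188, 0.1101, 0.012], [0.5022, 0.1738, 0.012], [0.5808, 0.1959, 0.012], [0.598, 0.1314, 0.012]]
```

Run:
```python
from h import *
T=tool(.257,np.radians(35));g=np.array([.5531,.1510,.0724])
goto(g-.08*T[:,2],T)
```

```text
travel [-0.135, -0.041, 1.293] twist [0.0, 0.777, -0.0] t 2.3 tcp [0.579  0.162  0.2607] j [-0.5, 0.31, 0.15, 1.68, -0.05, 1.16, 1.5] F [-0.2 -0.  -0.3] open 0.0878
```

```bash
python3 -m jog '{"twist":[[0,0.15,0],[0,0.3,0],[0,0.45,0],[0,0.6,0],[0,0.777,0],[0,0.777,0],[0,0.777,0]],"travel":[[-0.14,-0.04,0.15],[-0.14,-0.04,0.3],[-0.14,-0.04,0.45],[-0.14,-0.04,0.6],[-0.14,-0.04,0.8],[-0.14,-0.04,0.8],[-0.14,-0.04,0.8]],"claw":[1,1,1,1,1,1,1]}'
python3 - <<'E'
from h import *
T=tool(.257,np.radians(35));g=np.array([.5531,.1510,.0724])
goto(g-.04*T[:,2],T);goto(g,T)
w=env.read_camera("wrist");cv2.imwrite("pics/w2.png",w["pixels"][:,:,::-1]);print(w["extrinsics"].round(3).tolist())
E
```

```text
time: 3.0
tcp_pos: [0.5933, 0.1613, 0.1783]
eef_rot: [-0.299, -0.122, 0.945, -0.039]
force: [0.5, -0.6, 0.7]
opening: 0.0876
travel [-0.27, 0.003, 0.785] twist [-0.002, -0.003, -0.0] t 3.0 tcp [0.5933 0.1613 0.1783] j [-0.42, 0.8, 0.16, 1.21, -0.13, 1.75, 1.57] F [ 0.5 -0.6  0.7] open 0.0876
travel [-0.271, 0.004, 1.185] twist [-0.002, -0.003, -0.0] t 3.0 tcp [0.5933 0.1613 0.1783] j [-0.42, 0.8, 0.16, 1.21, -0.13, 1.75, 1.57] F [ 0.5 -0.6  0.7] open 0.0876
[[-0.254, 0.902, -0.348, 0.644], [0.967, 0.237, -0.092, 0.174], [-0.001, -0.36, -0.933, 0.367], [0.0, 0.0, 0.0, 1.0]]
```

View pics/w2.png

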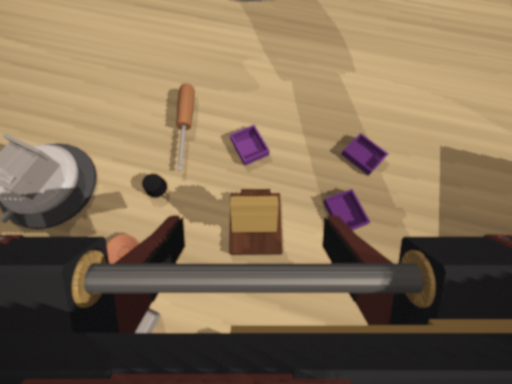

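```bash
python3 -m jog '{"twist":[[0,0,0],[0,0,0],[0,0,0]],"travel":[[-0.2,0,0.2],[-0.27,0,0.6],[-0.27,0,0.6]],"claw":[1,1,1]}'
python3 - <<'E'
from h import *
T=tool(.257,np.radians(35));g=np.array([.5531,.1510,.0724])
goto(g,T)
E
```

```text
time: 3.35
tcp_pos: [0.5794, 0.1575, 0.1174]
eef_rot: [-0.298, -0.123, 0.946, -0.038]
force: [-1.7, -0.2, -0.4]
opening: 0.0877
travel [-0.036, 0.004, 0.604] twist [-0.0, 0.0, 0.001] t 3.35 tcp [0.5794 0.1575 0.1174] j [-0.42, 0.83, 0.15, 1.3, -0.13, 1.63, 1.57] F [-1.7 -0.2 -0.4] open 0.0877
```

```bash
python3 -m jog '{"twist":[[0,0,0],[0,0,0],[0,0,0],[0,0,0]],"travel":[[-0.03,0,0.25],[-0.03,0,0.5],[-0.03,0,0.6],[-0.03,0,0.6]],"claw":[1,1,1,1]}'
python3 -m jog '{"twist":[[0,0,0],[0,0,0],[0,0,0],[0,0,0],[0,0,0],[0,0,0],[0,0,0],[0,0,0],[0,0,0]],"travel":[[0,0,0],[0,0,0],[0,0,0],[0,0,0],[0,0,0],[0,0,0],[0,0,0],[0,0,0],[0,0,0]],"claw":[0.7,0.5,0.35,0.28,0.22,0.15,0,-0.5,-1]}'
python3 - <<'E'
from h import *
w=env.read_camera("wrist");cv2.imwrite("pics/w3.png",w["pixels"][:,:,::-1])
s=env.read_camera("scene")["pixels"][:,:,::-1];cv2.imwrite("pics/s3.png",crop(s,311,205,80,70,7))
goto([.5531,.1510,.0724],tool(.257,np.radians(35)))
E
```

```text
time: 3.75
tcp_pos: [0.5516, 0.1501, 0.068]
eef_rot: [-0.297, -0.123, 0.946, -0.038]
force: [-0.9, 0.5, 0.3]
opening: 0.0879
time: 4.65
tcp_pos: [0.551, 0.1497, 0.0654]
eef_rot: [-0.298, -0.123, 0.946, -0.039]
force: [-0.3, 0.5, -0.3]
opening: 0.0315
travel [0.021, 0.007, 0.009] twist [-0.001, 0.001, 0.001] t 4.75 tcp [0.551  0.1498 0.0654] j [-0.43, 0.84, 0.14, 1.41, -0.13, 1.51, 1.58] F [-0.   0.1 -0.1] open 0.0234
```

View pics/s3.png

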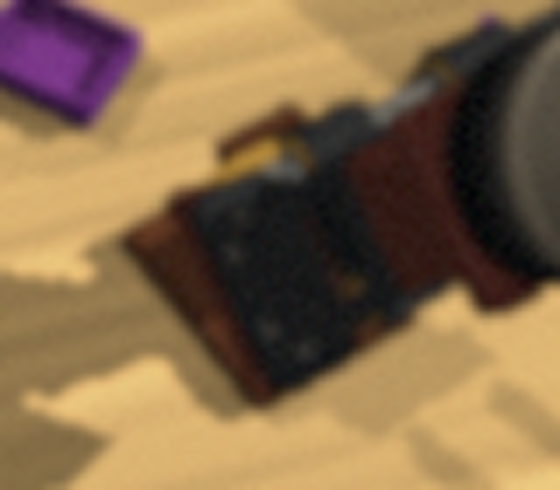

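View pics/w3.png

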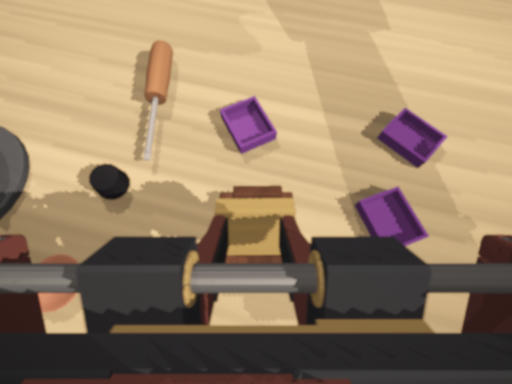

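Run:
```python
from h import *
w=env.read_camera("wrist");t=env.read_camera("top")
i=w["pixels"][:,:,::-1]
cv2.imwrite("pics/m4.png",np.hstack([crop(cv2.imread("pics/w3.png"),256,235,110,120,3.6),crop(i,256,235,110,120,3.6)]))
a,b=ray(w,(217,218),.0872),ray(w,(295,218),.0872);print(a,b,np.linalg.norm(a-b));print(w["extrinsics"].round(3).tolist())
T=tool(.257,np.radians(35));o=env.get_obs();p=np.array(o["tcp_pos"])
print("tips px",proj(w,[p+T[:,2]*.011+s*T[:,1]*.01 for s in(-1,1)]),"open",o["opening"],o["force"])
g=np.array([.5510,.1505,.062]);L=rz(.257)@np.array([[.5,0,.866],[0,1,0],[-.866,0,.5]])
print("lid corners px",proj(w,[g+L@np.array(c)/1000 for c in((-21,-26,14),(-21,26,14),(-21,-26,0),(-21,26,0),(21,-26,14),(21,26,14))]).round(1).tolist())
```

```text
[0.56141204 0.128372   0.0872    ] [0.54885187 0.17608063 0.0872    ] 0.04933428020027332
[[-0.254, 0.903, -0.345, 0.601], [0.967, 0.238, -0.09, 0.162], [0.001, -0.357, -0.934, 0.254], [0.0, 0.0, 0.0, 1.0]]
tips px [[240.49003431 215.12542613]
 [267.08075405 215.13654108]] open 0.015510529700704146 [-0.77626959 -0.5857055   1.0092019 ]
lid corners px [[214.1, 213.7], [295.9, 213.8], [216.4, 199.4], [293.4, 199.5], [219.3, 255.4], [290.2, 255.5]]
```

View pics/m4.png

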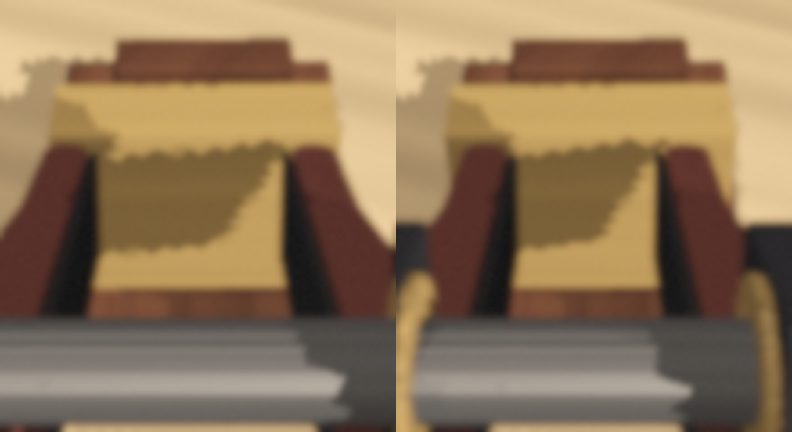

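Run:
```python
from h import *
w=env.read_camera("wrist");o=env.get_obs();p=np.array(o["tcp_pos"]);T=tool(.257,np.radians(35))
q=o["eef_rot"];Rc=R.from_quat([*q[1:],q[0]]).as_matrix();E=w["extrinsics"]
print("nose",env.nose_length,"K",w["camera_matrix"].round(1).tolist(),Rc.round(3).tolist())
print("cam in tool frame",(Rc.T@(E[:3,3]-p)).round(4),"rot",(Rc.T@E[:3,:3]).round(3).tolist())
for L in(-.03,-.01,0,.011): print(L,((p+Rc[:,2]*L-E[:3,3])@E[:3,:3]).round(4),proj(w,p+Rc[:,2]*L).round(1))
print(o["opening"],o["time"])
```

```text
nose 0.011 K [[272.8, 0.0, 253.3], [0.0, 272.8, 193.1], [0.0, 0.0, 1.0]] [[-0.792, -0.255, -0.554], [-0.209, 0.967, -0.146], [0.573, 0.0, -0.82]]
cam in tool frame [ 0.0659 -0.0005 -0.184 ] rot [[-0.0, -0.97, -0.243], [1.0, -0.0, 0.001], [-0.001, -0.243, 0.97]]
-0.03 [0.0004 0.0266 0.1654] [[253.9 236.9]]
-0.01 [0.0004 0.0217 0.1848] [[253.8 225.1]]
0 [0.0004 0.0193 0.1945] [[253.8 220.1]]
0.011 [0.0004 0.0166 0.2052] [[253.8 215.1]]
0.011219569327007566 4.9
```

```bash
python3 -m jog '{"twist":[[0,0,0],[0,0,0],[0,0,0],[0,0,0],[0,0,0],[0,0,0],[0,0,0],[0,0,0],[0,0,0],[0,0,0]],"travel":[[0,0,-0.1],[0,0,-0.2],[0,0,-0.2],[0,0,-0.2],[0,0,-0.2],[0,0,-0.2],[0,0,-0.2],[0,0,-0.2],[0,0,-0.2],[0,0,-0.2]],"claw":[-0.8,-0.7,1,1,1,1,1,1,1,1]}'
python3 - <<'E'
from h import *
T=tool(.257,np.radians(35));g=np.array([.5531,.1510,.0724])
goto(g+.031*T[:,2],T)
E
```

```text
time: 5.9
tcp_pos: [0.5621, 0.1527, 0.0818]
eef_rot: [-0.298, -0.123, 0.946, -0.039]
force: [-0.6, 0.6, -0.2]
opening: 0.074
travel [0.021, 0.007, 0.519] twist [-0.001, 0.001, 0.001] t 5.9 tcp [0.5621 0.1527 0.0818] j [-0.43, 0.84, 0.14, 1.37, -0.13, 1.55, 1.57] F [-0.6  0.6 -0.2] open 0.074
```

```bash
python3 -m jog '{"twist":[[0,0,0],[0,0,0],[0,0,0],[0,0,0],[0,0,0]],"travel":[[0,0,0],[0,0,0],[0.02,0.01,0.1],[0.02,0.01,0.2],[0.02,0.01,0.25]],"claw":[1,1,1,1,1]}'
python3 -m jog '{"twist":[[0,0,0],[0,0,0],[0,0,0],[0,0,0],[0,0,0]],"travel":[[0,0,0.06],[0,0,0.12],[0,0,0.18],[0,0,0.25],[0,0,0.25]],"claw":[1,1,1,1,1]}'
python3 - <<'E'
from h import *
T=tool(.257,np.radians(35));g=np.array([.5531,.1510,.0724])
goto(g+.031*T[:,2],T)
w=env.read_camera("wrist")["pixels"][:,:,::-1];s=env.read_camera("scene")["pixels"][:,:,::-1]
cv2.imwrite("pics/m5.png",np.hstack([crop(w,256,235,160,120,2.5),crop(s,311,205,80,60,5)]))
E
```

```text
time: 6.4
tcp_pos: [0.5449, 0.1493, 0.0614]
eef_rot: [-0.299, -0.123, 0.946, -0.039]
force: [0.3, 0.6, -0.3]
opening: 0.0878
time: 6.9
tcp_pos: [0.5316, 0.1457, 0.0412]
eef_rot: [-0.299, -0.123, 0.946, -0.039]
force: [0.3, -0.4, 0.4]
opening: 0.0878
travel [-0.003, -0.003, 0.007] twist [-0.001, -0.001, 0.001] t 6.9 tcp [0.5316 0.1457 0.0412] j [-0.43, 0.84, 0.13, 1.47, -0.13, 1.45, 1.58] F [ 0.3 -0.4  0.4] open 0.0878
```

View pics/m5.png

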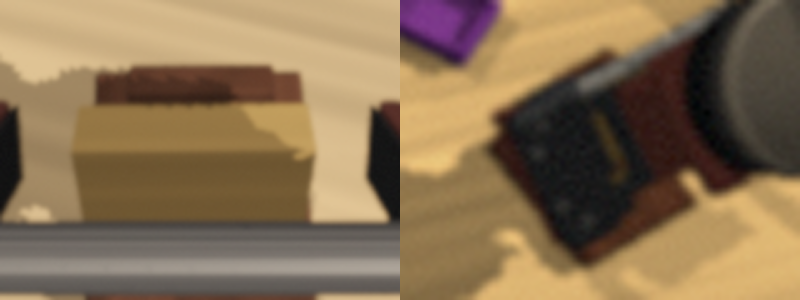

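```bash
python3 -m jog '{"twist":[[0,0,0],[0,0,0],[0,0,0],[0,0,0],[0,0,0],[0,0,0],[0,0,0],[0,0,0],[0,0,0]],"travel":[[0,0,0],[0,0,0],[0,0,0],[0,0,0],[0,0,0],[0,0,0],[0,0,0],[0,0,0],[0,0,0]],"claw":[0.7,0.5,0.35,0.28,0.22,0.15,0,-0.5,-1]}'
```

```text
time: 7.9
tcp_pos: [0.5326, 0.1459, 0.042]
eef_rot: [-0.298, -0.123, 0.946, -0.039]
force: [0.7, -0.3, 0.5]
opening: 0.0515
```

```bash
python3 - <<'E'
from h import *
o=env.get_obs();q=o["eef_rot"];Rc=R.from_quat([*q[1:],q[0]]).as_matrix();p=np.array(o["tcp_pos"])
g=np.array([.5510,.1505,.062]);L=rz(.257)@np.array([[.5,0,.866],[0,1,0],[-.866,0,.5]])
X=np.eye(4);X[:3,:3]=Rc.T@L;X[:3,3]=Rc.T@(g-p);X[1,3]=0
np.save("X.npy",X);print(X.round(4))
E
python3 -m jog '{"twist":[[0,0,0],[0,0,0],[0,0,0],[0,0,0],[0,0,0],[0,0,0]],"travel":[[0.03,0,-0.04],[0.09,0,-0.12],[0.2,0,-0.29],[0.4,0,-0.57],[0.6,0,-0.86],[0.6,0,-0.86]],"claw":[-1,-1,-1,-1,-1,-1]}'
python3 - <<'E'
from h import *
w=env.read_camera("wrist");s=env.read_camera("scene")
cv2.imwrite("pics/w6.png",w["pixels"][:,:,::-1]);X=np.load("X.npy")
o=env.get_obs();q=o["eef_rot"];Rc=R.from_quat([*q[1:],q[0]]).as_matrix();p=np.array(o["tcp_pos"])
C=lambda c:p+Rc@(X[:3,:3]@np.array(c)/1000+X[:3,3])
print(proj(w,[C(c) for c in((-21,-26,14),(-21,26,14),(-21,-26,0),(-21,26,0))]).round(1).tolist())
print("rows u=254:",[(v,w["pixels"][v,254].tolist()) for v in range(206,250,2)])
print("scene lid px",proj(s,[C((-21,-26,14)),C((-21,26,14)),C((0,0,7))]).round(1).tolist())
# target
def T(pl,yaw,flip=0):
    Lw=np.eye(4);Lw[:3,:3]=rz(yaw);Lw[:3,3]=pl; return Lw@np.linalg.inv(X)
for z in(.15,.07):
    M=T([.569,-.1485,z],-.168);print(M[:3,3].round(4),"tool z",M[:3,2].round(3));goto(M[:3,3],M[:3,:3],False)
E
```

```text
[[-9.060e-01 -8.000e-04 -4.232e-01 -4.100e-03]
 [-5.000e-04  1.000e+00 -8.000e-04  0.000e+00]
 [ 4.232e-01 -5.000e-04 -9.060e-01 -2.720e-02]
 [ 0.000e+00  0.000e+00  0.000e+00  1.000e+00]]
time: 8.5
tcp_pos: [0.5355, 0.1465, 0.152]
eef_rot: [-0.294, -0.123, 0.947, -0.038]
force: [0.7, -0.2, -1.5]
opening: 0.0518
[[207.0, 233.1], [301.8, 233.1], [210.1, 215.3], [298.5, 215.3]]
rows u=254: [(206, [194, 167, 123]), (208, [196, 168, 124]), (210, [205, 177, 132]), (212, [208, 180, 135]), (214, [200, 172, 126]), (216, [162, 132, 84]), (218, [148, 117, 67]), (220, [147, 116, 67]), (222, [145, 115, 66]), (224, [145, 115, 66]), (226, [145, 114, 65]), (228, [146, 116, 66]), (230, [150, 119, 69]), (232, [146, 115, 67]), (234, [123, 96, 55]), (236, [109, 86, 48]), (238, [105, 83, 46]), (240, [105, 82, 47]), (242, [107, 83, 47]), (244, [107, 84, 48]), (246, [108, 84, 47]), (248, [111, 87, 49])]
scene lid px [[307.2, 170.9], [326.4, 160.7], [317.0, 173.1]]
[ 0.5767 -0.1498  0.1236] tool z [ 0.417 -0.071 -0.906]
travel [0.136, -2.972, 0.389] twist [-0.047, -1.309, 0.565] t 8.6 tcp [0.5332 0.1461 0.1478] j [-0.44, 0.72, 0.15, 1.43, -0.12, 1.61, 1.57] F [-0.5 -0.4 -1.8] open 0.0518
[ 0.5767 -0.1498  0.0436] tool z [ 0.417 -0.071 -0.906]
travel [-0.321, -2.973, 1.046] twist [-0.047, -1.309, 0.565] t 8.6 tcp [0.5332 0.1461 0.1478] j [-0.44, 0.72, 0.15, 1.43, -0.12, 1.61, 1.57] F [-0.5 -0.4 -1.8] open 0.0518
```

```bash
python3 -m jog '{"twist":[[-0.0,-0.1,0.04],[-0.01,-0.2,0.09],[-0.01,-0.35,0.15],[-0.02,-0.5,0.22],[-0.02,-0.65,0.28],[-0.02,-0.65,0.28]],"travel":[[0.1,-0.1,-0.1],[0.2,-0.3,-0.25],[0.25,-0.5,-0.35],[0.25,-0.75,-0.35],[0.25,-1,-0.35],[0.25,-1,-0.35]],"claw":[-1,-1,-1,-1,-1,-1]}'
python3 - <<'E'
from h import *
X=np.load("X.npy")
Lw=np.eye(4);Lw[:3,:3]=rz(-.168);Lw[:3,3]=[.569,-.1485,.17];M=Lw@np.linalg.inv(X);goto(M[:3,3],M[:3,:3],False)
E
```

```text
time: 9.2
tcp_pos: [0.5546, 0.044, 0.1896]
eef_rot: [-0.045, -0.019, 0.998, -0.032]
force: [-0.3, -0.4, -1.6]
opening: 0.0518
travel [-0.193, -1.913, 0.565] twist [-0.032, -0.662, 0.279] t 9.2 tcp [0.5546 0.044  0.1896] j [-0.41, 0.36, 0.25, 1.79, -0.04, 1.1, 1.45] F [-0.3 -0.4 -1.6] open 0.0518
```

```bash
python3 -m jog '{"twist":[[-0.01,-0.1,0.04],[-0.01,-0.2,0.09],[-0.02,-0.35,0.15],[-0.03,-0.5,0.22],[-0.03,-0.66,0.28],[-0.03,-0.66,0.28]],"travel":[[0,-0.15,0],[-0.04,-0.35,0],[-0.08,-0.55,0],[-0.1,-0.75,0],[-0.1,-0.95,0.1],[-0.1,-0.95,0.1]],"claw":[-1,-1,-1,-1,-1,-1]}'
python3 - <<'E'
from h import *
X=np.load("X.npy")
Lw=np.eye(4);Lw[:3,:3]=rz(-.168);Lw[:3,3]=[.569,-.1485,.15];M=Lw@np.linalg.inv(X);goto(M[:3,3],M[:3,:3],False)
E
```

```text
time: 9.8
tcp_pos: [0.5626, -0.0485, 0.1784]
eef_rot: [0.21, 0.081, 0.974, -0.019]
force: [-1.0, -0.3, -2.3]
opening: 0.0513
travel [-0.053, -0.974, 0.628] twist [-0.002, -0.016, 0.003] t 9.8 tcp [ 0.5626 -0.0485  0.1784] j [-0.42, 0.12, 0.35, 2.21, 0.15, 0.41, 1.2] F [-1.  -0.3 -2.3] open 0.0513
```

```bash
python3 -m jog '{"twist":[[0,-0.02,0],[0,-0.02,0],[0,-0.02,0],[0,-0.02,0],[0,-0.02,0]],"travel":[[0,-0.25,0],[0,-0.5,0],[-0.05,-0.8,0.1],[-0.05,-0.97,0.15],[-0.05,-0.97,0.15]],"claw":[-1,-1,-1,-1,-1]}'
python3 - <<'E'
from h import *
X=np.load("X.npy")
w=env.read_camera("wrist");t=env.read_camera("top");s=env.read_camera("scene")
P=np.array([.569,-.1485,0])
for n,r in(("w",w),("t",t),("s",s)):
    print(n,"pocket px",proj(r,P+[0,0,.07]).round(1), "floor corners",proj(r,[P+rz(-.168)@np.array(c) for c in((-.028,-.028,.078),(-.028,.028,.078),(.028,-.033,.078),(.028,.033,.078))]).round(1).tolist())
a=w["pixels"][:,:,::-1];cv2.imwrite("pics/w7.png",a);cv2.imwrite("pics/t7.png",t["pixels"][:,:,::-1]);cv2.imwrite("pics/s7.png",s["pixels"][:,:,::-1])
cv2.imwrite("pics/m7.png",np.vstack([a[100:,:][:270], np.hstack([crop(s[ "pixels"][:,:,::-1],193,235,64,64,4),crop(t["pixels"][:,:,::-1],337,165,64,64,4)])]))
Lw=np.eye(4);Lw[:3,:3]=rz(-.168);Lw[:3,3]=[.569,-.1485,.1];M=Lw@np.linalg.inv(X);goto(M[:3,3],M[:3,:3],False)
E
```

```text
time: 10.3
tcp_pos: [0.5656, -0.1452, 0.1716]
eef_rot: [0.221, 0.08, 0.972, -0.018]
force: [0.1, 0.3, -1.7]
opening: 0.0514
w pocket px [[251.  150.4]] floor corners [[220.4, 128.4], [281.3, 128.5], [219.7, 177.5], [282.4, 177.6]]
t pocket px [[341.  154.3]] floor corners [[355.1, 169.7], [325.3, 165.4], [360.9, 141.5], [326.3, 136.5]]
s pocket px [[190.  235.7]] floor corners [[176.5, 224.8], [201.1, 221.9], [175.5, 246.8], [205.4, 243.1]]
travel [0.328, -0.063, 0.941] twist [0.005, 0.015, 0.008] t 10.45 tcp [ 0.5666 -0.1418  0.1726] j [-0.16, 0.15, 0.32, 2.2, -0.12, 0.35, 1.66] F [-0.  -0.3 -1.8] open 0.052
```

View pics/m7.png

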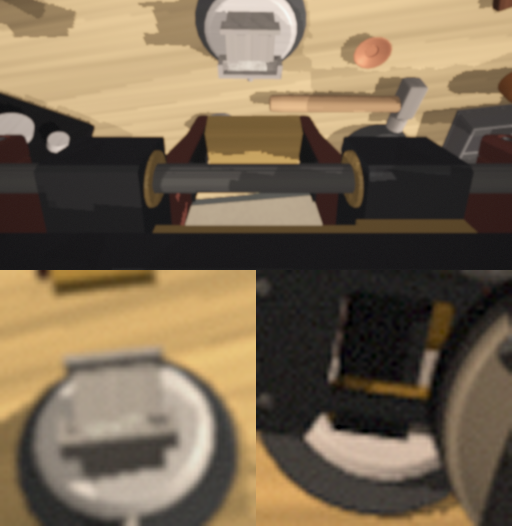

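Run:
```python
from h import *
a=cv2.imread("pics/w7.png",0).astype(int)
for u in(230,250,270): print(u,[(v,int(a[v,u])) for v in list(range(108,134))+list(range(162,186))])
for v in(171,174,176): print(v,list(a[v,212:230]),list(a[v,274:292]))
for v in(140,150): print(v,list(a[v,212:232]),list(a[v,270:290]))
```

```text
230 [(108, 220), (109, 216), (110, 201), (111, 172), (112, 137), (113, 118), (114, 116), (115, 115), (116, 113), (117, 113), (118, 113), (119, 114), (120, 115), (121, 116), (122, 117), (123, 118), (124, 118), (125, 117), (126, 116), (127, 118), (128, 131), (129, 156), (130, 176), (131, 183), (132, 184), (133, 184), (162, 189), (163, 192), (164, 196), (165, 199), (166, 198), (167, 199), (168, 196), (169, 185), (170, 162), (171, 134), (172, 118), (173, 126), (174, 150), (175, 172), (176, 183), (177, 188), (178, 195), (179, 200), (180, 201), (181, 200), (182, 198), (183, 197), (184, 197), (185, 197)]
250 [(108, 220), (109, 218), (110, 211), (111, 188), (112, 150), (113, 122), (114, 118), (115, 117), (116, 117), (117, 115), (118, 113), (119, 114), (120, 115), (121, 116), (122, 116), (123, 116), (124, 117), (125, 117), (126, 115), (127, 116), (128, 125), (129, 146), (130, 168), (131, 179), (132, 183), (133, 183), (162, 215), (163, 217), (164, 218), (165, 218), (166, 218), (167, 215), (168, 212), (169, 202), (170, 177), (171, 141), (172, 120), (173, 122), (174, 142), (175, 165), (176, 180)
[... 2864 characters left out ...]
01), np.int64(201), np.int64(201), np.int64(201), np.int64(201), np.int64(203), np.int64(209)]
150 [np.int64(121), np.int64(139), np.int64(150), np.int64(156), np.int64(160), np.int64(160), np.int64(160), np.int64(161), np.int64(160), np.int64(161), np.int64(161), np.int64(161), np.int64(162), np.int64(167), np.int64(175), np.int64(182), np.int64(184), np.int64(184), np.int64(184), np.int64(183)] [np.int64(183), np.int64(183), np.int64(184), np.int64(187), np.int64(194), np.int64(199), np.int64(200), np.int64(201), np.int64(200), np.int64(201), np.int64(200), np.int64(200), np.int64(200), np.int64(201), np.int64(203), np.int64(207), np.int64(211), np.int64(212), np.int64(202), np.int64(180)]
```

```bash
cat >> h.py <<'E'
def place(z,P=(.5695,-.1495),yaw=-.182):
    X=np.load("X.npy");Lw=np.eye(4);Lw[:3,:3]=rz(yaw);Lw[:3,3]=[*P,z];M=Lw@np.linalg.inv(X);goto(M[:3,3],M[:3,:3],False)
    o=env.get_obs();q=o["eef_rot"];A=np.eye(4);A[:3,:3]=R.from_quat([*q[1:],q[0]]).as_matrix();A[:3,3]=o["tcp_pos"];B=A@X
    print("lid now",B[:3,3].round(4),"z",B[:3,2].round(3))
E
python3 -c "
from h import *
place(.1)"
```

```text
travel [0.322, -0.073, 0.944] twist [0.013, 0.015, 0.024] t 10.45 tcp [ 0.5666 -0.1418  0.1726] j [-0.16, 0.15, 0.32, 2.2, -0.12, 0.35, 1.66] F [-0.  -0.3 -1.8] open 0.052
lid now [ 0.5585 -0.1406  0.1989] z [-0.012  0.001  1.   ]
```

```bash
python3 -m jog '{"twist":[[0.01,0.01,0.02],[0.01,0.015,0.025],[0.01,0.015,0.025],[0.01,0.015,0.025],[0.01,0.015,0.025],[0.01,0.015,0.025]],"travel":[[0.1,-0.02,0.2],[0.2,-0.05,0.4],[0.25,-0.07,0.6],[0.32,-0.07,0.8],[0.32,-0.07,0.94],[0.32,-0.07,0.94]],"claw":[-1,-1,-1,-1,-1,-1]}'
python3 -c "
from h import *
place(.1)
w=env.read_camera('wrist');cv2.imwrite('pics/w8.png',w['pixels'][:,:,::-1])
place(.085)"
```

```text
time: 11.05
tcp_pos: [0.5778, -0.1499, 0.0738]
eef_rot: [0.217, 0.088, 0.972, -0.018]
force: [-0.6, 0.9, -1.7]
opening: 0.0521
travel [0.005, -0.012, 0.0] twist [0.004, 0.001, 0.0] t 11.05 tcp [ 0.5778 -0.1499  0.0738] j [-0.2, 0.38, 0.41, 2.24, -0.9, 0.17, 2.4] F [-0.6  0.9 -1.7] open 0.0521
lid now [ 0.5701 -0.1485  0.1002] z [-0.002 -0.003  1.   ]
travel [0.069, -0.017, 0.129] twist [0.005, 0.002, 0.001] t 11.1 tcp [ 0.5783 -0.1494  0.0732] j [-0.21, 0.38, 0.41, 2.24, -0.91, 0.17, 2.41] F [-0.3 -0.4 -2.6] open 0.0519
lid now [ 0.5705 -0.1481  0.0996] z [-0.002 -0.003  1.   ]
```

```bash
python3 -m jog '{"twist":[[0,0,0],[0,0,0],[0,0,0],[0,0,0]],"travel":[[0.02,0,0.03],[0.04,-0.01,0.07],[0.06,-0.02,0.13],[0.06,-0.02,0.13]],"claw":[-1,-1,-1,-1]}'
python3 -c "
from h import *
place(.085)
place(.0775)"
```

```text
time: 11.5
tcp_pos: [0.5774, -0.152, 0.0599]
eef_rot: [0.217, 0.088, 0.972, -0.018]
force: [-0.1, 0.8, -1.2]
opening: 0.0518
travel [0.009, 0.01, 0.01] twist [0.004, 0.001, -0.0] t 11.5 tcp [ 0.5774 -0.152   0.0599] j [-0.22, 0.41, 0.44, 2.25, -1.15, 0.17, 2.65] F [-0.1  0.8 -1.2] open 0.0518
lid now [ 0.5696 -0.1507  0.0863] z [-0.002 -0.003  1.   ]
travel [0.04, 0.01, 0.078] twist [0.004, 0.001, -0.0] t 11.5 tcp [ 0.5774 -0.152   0.0599] j [-0.22, 0.41, 0.44, 2.25, -1.15, 0.17, 2.65] F [-0.1  0.8 -1.2] open 0.0518
lid now [ 0.5696 -0.1507  0.0863] z [-0.002 -0.003  1.   ]
```

```bash
sed -i 's/yaw=-.182):/yaw=-.182,a=0):/; s/Lw\[:3,:3\]=rz(yaw);Lw\[:3,3\]=\[\*P,z\]/Lw[:3,:3]=rz(yaw)@R.from_euler("y",a).as_matrix();Lw[:3,3]=[*P,z]/' h.py
python3 -c "
from h import *
place(.081,a=.05)"
```

```text
travel [0.039, 0.01, 0.044] twist [0.004, 0.065, -0.0] t 11.5 tcp [ 0.5774 -0.152   0.0599] j [-0.22, 0.41, 0.44, 2.25, -1.15, 0.17, 2.65] F [-0.1  0.8 -1.2] open 0.0518
lid now [ 0.5696 -0.1507  0.0863] z [-0.002 -0.003  1.   ]
```

```bash
python3 -m jog '{"twist":[[0,0.02,0],[0,0.04,0],[0,0.065,0],[0,0.065,0],[0,0.065,0]],"travel":[[0.01,0.01,0.01],[0.02,0.01,0.02],[0.04,0.01,0.04],[0.04,0.01,0.04],[0.04,0.01,0.04]],"claw":[-1,-1,-1,-1,-1]}'
python3 -c "
from h import *
place(.081,a=.05);place(.076,a=.05)"
```

```text
time: 12.0
tcp_pos: [0.5757, -0.1519, 0.0553]
eef_rot: [0.192, 0.089, 0.977, -0.017]
force: [0.6, -0.0, -1.0]
opening: 0.0518
travel [0.005, 0.012, 0.01] twist [0.003, 0.002, -0.001] t 12.0 tcp [ 0.5757 -0.1519  0.0553] j [-0.32, 0.45, 0.57, 2.22, -1.06, 0.26, 2.54] F [ 0.6 -0.  -1. ] open 0.0518
lid now [ 0.5693 -0.1507  0.082 ] z [ 0.047 -0.011  0.999]
travel [0.024, 0.012, 0.056] twist [0.003, 0.002, -0.001] t 12.0 tcp [ 0.5757 -0.1519  0.0553] j [-0.32, 0.45, 0.57, 2.22, -1.06, 0.26, 2.54] F [ 0.6 -0.  -1. ] open 0.0518
lid now [ 0.5693 -0.1507  0.082 ] z [ 0.047 -0.011  0.999]
```

```bash
python3 -m jog '{"twist":[[0,0,0],[0,0,0],[0,0,0]],"travel":[[0.01,0.01,0.02],[0.02,0.01,0.04],[0.025,0.01,0.055]],"claw":[-1,-1,-1]}'
python3 -c "
from h import *
place(.073,a=.05)"
```

```text
time: 12.3
tcp_pos: [0.5751, -0.1516, 0.0488]
eef_rot: [0.192, 0.09, 0.977, -0.017]
force: [-0.3, 0.6, -1.5]
opening: 0.0518
travel [0.004, 0.01, 0.026] twist [0.002, 0.001, -0.003] t 12.3 tcp [ 0.5751 -0.1516  0.0488] j [-0.29, 0.46, 0.54, 2.23, -1.09, 0.25, 2.57] F [-0.3  0.6 -1.5] open 0.0518
lid now [ 0.5687 -0.1505  0.0755] z [ 0.048 -0.011  0.999]
```

```bash
python3 -m jog '{"twist":[[0,0,0],[0,0,0],[0,0,0]],"travel":[[0.005,0.005,0.01],[0.01,0.01,0.02],[0.01,0.01,0.025]],"claw":[-1,-1,-1]}'
python3 -m jog '{"twist":[[0,0,0],[0,0,0]],"travel":[[0.004,0,0.008],[0.005,0,0.012]],"claw":[-1,-1]}'
python3 -c "
from h import *
place(.071,a=.03)
s=env.read_camera('scene')['pixels'][:,:,::-1];w=env.read_camera('wrist')['pixels'][:,:,::-1];cv2.imwrite('pics/m9.png',np.hstack([crop(s,193,235,80,80,5),crop(w,254,200,120,120,3.333)]))"
```

```text
time: 12.6
tcp_pos: [0.5755, -0.1507, 0.0462]
eef_rot: [0.192, 0.09, 0.977, -0.017]
force: [-0.8, -1.3, -0.4]
opening: 0.0517
time: 12.8
tcp_pos: [0.5756, -0.1508, 0.045]
eef_rot: [0.192, 0.09, 0.977, -0.017]
force: [-1.9, 1.7, 2.4]
opening: 0.0521
travel [-0.005, 0.001, 0.009] twist [0.002, -0.024, -0.003] t 12.8 tcp [ 0.5756 -0.1508  0.045 ] j [-0.28, 0.46, 0.52, 2.23, -1.11, 0.24, 2.59] F [-1.9  1.7  2.4] open 0.0521
lid now [ 0.5692 -0.1496  0.0718] z [ 0.047 -0.011  0.999]
```

```bash
python3 -c "
from h import *
place(.0704,a=.01,P=(.5692,-.1496))"
```

```text
travel [-0.005, -0.0, 0.015] twist [0.002, -0.049, -0.003] t 12.9 tcp [ 0.5756 -0.1508  0.0451] j [-0.28, 0.46, 0.52, 2.23, -1.11, 0.24, 2.59] F [-0.5  0.6 -0.5] open 0.0522
lid now [ 0.5692 -0.1496  0.0719] z [ 0.047 -0.011  0.999]
```

```bash
python3 -m jog '{"twist":[[0,-0.01,0],[0,-0.02,0],[0,-0.03,0],[0,-0.03,0]],"travel":[[0,0,0.003],[-0.002,0,0.006],[-0.004,0,0.01],[-0.004,0,0.012]],"claw":[-1,-1,-1,-1]}'
python3 -c "
from h import *
place(.0704,a=.01,P=(.5692,-.1496))"
```

```text
time: 13.3
tcp_pos: [0.5766, -0.1508, 0.0445]
eef_rot: [0.204, 0.09, 0.975, -0.018]
force: [-3.5, 1.7, 8.1]
opening: 0.052
travel [0.001, -0.002, 0.006] twist [0.002, -0.018, -0.004] t 13.3 tcp [ 0.5766 -0.1508  0.0445] j [-0.24, 0.45, 0.46, 2.24, -1.21, 0.2, 2.69] F [-3.5  1.7  8.1] open 0.052
lid now [ 0.5695 -0.1496  0.0711] z [ 0.023 -0.007  1.   ]
```

```bash
python3 -m jog '{"twist":[[0,0,0],[0,0,0],[0,0,0],[0,0,0],[0,0,0],[0,0,0],[0,0,0],[0,0,0]],"travel":[[0,0,0],[0,0,0],[0,0,0],[0,0,0],[0,0,0],[0,0,0],[0,0,0],[0,0,0]],"claw":[0.15,0.18,0.2,0.22,0.26,0.32,0.4,0.4]}'
python3 -m jog '{"twist":[[0,0,0],[0,0,0],[0,0,0],[0,0,0],[0,0,0],[0,0,0],[0,0,0]],"travel":[[0,0,0],[0,0,-0.05],[0,0,-0.15],[0,0,-0.3],[0,0,-0.55],[0,0,-0.8],[0,0,-1]],"claw":[0.5,0.5,0.5,0.5,0.5,0.5,0.5]}'
python3 - <<'E'
from h import *
o=env.get_obs();print(o["force"].round(1),np.round(o["joints"],2))
s=env.read_camera('scene');w=env.read_camera('wrist');t=env.read_camera('top')
f=lambda r:r["pixels"][:,:,::-1]
cv2.imwrite('pics/w10.png',f(w));cv2.imwrite('pics/s10.png',f(s))
P=np.array([.5695,-.1495,.07])
uv=proj(w,P)[0];print(uv)
print("lid face pred w",proj(w,[P+rz(-.182)@np.array(c) for c in((-.021,-.026,.014),(-.021,.026,.014),(.021,-.026,.014),(.021,.026,.014))]).round(1).tolist())
print("lid face pred s",proj(s,[P+rz(-.182)@np.array(c) for c in((-.021,-.026,.014),(-.021,.026,.014),(.021,-.026,.014),(.021,.026,.014))]).round(1).tolist())
x=min(max(uv[0],50),460);y=min(max(uv[1],50),330)
cv2.imwrite('pics/m10.png',np.hstack([crop(f(s),190,235,80,80,5),crop(f(w),x,y,100,100,4)]))
E
```

```text
time: 14.1
tcp_pos: [0.5764, -0.1509, 0.044]
eef_rot: [0.204, 0.09, 0.975, -0.018]
force: [0.2, -0.0, 0.2]
opening: 0.0615
time: 14.8
tcp_pos: [0.5362, -0.1438, 0.1366]
eef_rot: [0.203, 0.09, 0.975, -0.018]
force: [0.1, 0.9, -0.1]
opening: 0.066
[ 0.1  0.9 -0.1] [-0.72  0.28  1.02  2.29 -0.77  0.38  2.29]
[253.85121752 196.7027167 ]
lid face pred w [[224.9, 188.2], [282.9, 188.0], [227.8, 222.2], [280.2, 221.9]]
lid face pred s [[177.0, 226.1], [200.0, 223.7], [177.7, 242.5], [201.3, 239.9]]
```

View pics/m10.png

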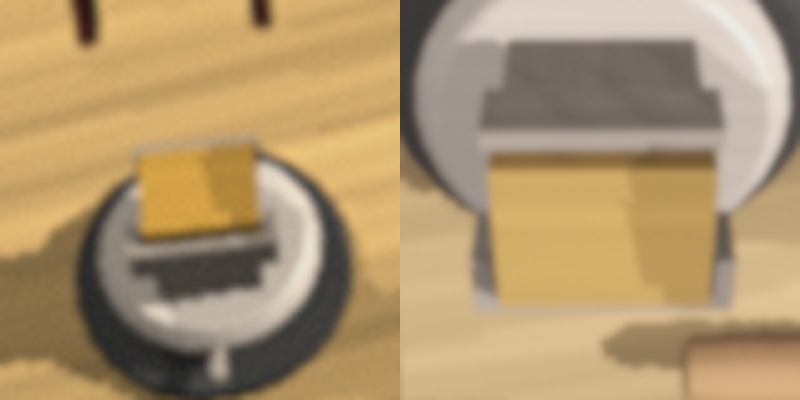

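```bash
python3 -c "
from station import env
o=env.get_obs();print(o['time'],o['force'].round(1),o['opening']);print(env.job_done())"
```

```text
14.95 [-0.2  0.3 -0.1] 0.06586363788807183
the job is handed in; nothing more can be done
None
```

The brass lid is in the vice pocket, smooth face up and let go. I handed the job in at about 15 s; it returned no verdict.

**What I did:** I gripped the lid by its end faces with the tool tilted 35° and lifted it straight up. I then turned it level over the vice and lowered it until it touched the floor, with about 10 N of push at most. I opened the jaws slowly and backed off along the tool.

**Last checks:**
- **Position:** After release, the lid's corners in both the scene and wrist views were within about 1 pixel (1–2 mm) of where a flat, centred lid should appear.
- **Arm clear:** The wrist force was about zero, with the gripper roughly 100 mm clear.
- **Tilt not settled by one view:** The edge widths in the wrist view differed from the prediction by about 2%, which is within my reading error. The scene view agreed with the lid lying flat.

**What went wrong or disagreed:**
- **First grasp missed:** The jaws closed in front of the lid without touching it. The wrist picture put the fingertips about 31 mm short of where the stated tool frame has them. I went 31 mm further in and the grip held, with the jaws at 52 mm.
- **Joint limit when lowering:** Joint 6 reached its lower limit as the lid came down. I tipped the lid about 0.05 rad near the floor to give it room, then turned it back to about 0.02 rad before letting go, so it may have settled slightly on release.

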